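Fill the jar crate and press its label holder home

TASK

Stand the two loose jars upright in the two empty cells of the wooden crate, one in each, and let go of them. Then lift the label holder out of its wooden block and push it straight down behind the sprung lip on the crate's far side, card facing out, until it sits fully home on the ledge. Finish there still holding it, pressing it down on the ledge with a light, steady push while I pin it; do not knock over or shove aside anything else.

Things in the scene. Friction and masses are not known exactly. Their poses are not given: they have to be found in the camera images.
- crate: wooden crate fixed to the bench, 86 mm (its x) by 314 mm (its y), walls 50 mm high, 8 mm thick, floor 8 mm thick, with a row of four open cells along its y, each 70 x 70 mm inside, 76 mm apart; dividers 46 mm high. Origin: centre of its underside. Its +x face, turned away from the robot, carries an aluminium label pocket in the middle. Up to 0.2 rad askew.
- cell0 (a point): centre of the floor of the end cell on the crate's -y side, 8 mm above the bench; holds a jar already.
- cell1 (a point): centre of the floor of the second cell from the -y end; empty at the start.
- cell2 (a point): centre of the floor of the third cell; holds a jar already.
- cell3 (a point): centre of the floor of the end cell on the +y side; empty at the start.
- label_seat (a point): where the middle of the label holder's bottom edge (its origin) lies when home: on the ledge, 14 mm above the bench, 2.5 mm out from the crate's +x face, which is the pocket's back wall (top 50 mm above the bench). Axes are the crate's: x out of the face, z up. Two cheeks 44 mm high leave 96 mm between them, so the 90 mm holder has 3 mm to spare at each end.
- ledge: aluminium ledge that closes the pocket's bottom, 14 mm deep (x), 102 mm long (y), 4 mm thick, rigid; its top is 14 mm above the bench. Origin at its middle.
- spring_lip (a joint): hinge of the pocket's smooth sprung lip (88 mm wide) along its foot, rad: 0 at rest, about 0.11 with the holder in, limit 0.35. At rest it leans in to a 3 mm throat against the crate wall, 18 mm above the ledge, then flares to a mouth 10 mm wide, 38 mm above the ledge. Pushing the holder down takes up to some 4 to 8 N as its edge passes the throat, then 1 to 3 N until it stops hard on the ledge.
- label_holder: stiff plastic label holder, an upright plate, 50 g: 90 mm wide (its y), 105 mm tall, blade 5 mm thick (its x), its bottom edge and bottom corners rounded (2.5 mm). A blank paper card shows on its +x side. Origin: middle of its bottom edge, z up. It starts standing in the card block, bottom edge 8 mm above the bench, card side away from the robot (yaw within 0.35 rad).
- holder_grip (a point): middle of the label holder's grip bar, on its centre plane, 94 mm above its bottom edge. The bar runs along the top of the holder: 90 mm long (y), 10 mm thick (x), from 80 to 105 mm above its bottom edge.
- card_side (a point): point on the card side of the grip bar, 5 mm out along the holder's +x from its centre plane, 92.5 mm above its bottom edge; it must face the crate's +x.
- card_block: fixed wooden block, 50 (x) by 120 mm (y), 30 mm high, with one upright slot 7 mm wide (x), 96 mm long (y) and 22 mm deep, in which the label holder stands. Origin at the centre of its underside.
- jar_a: loose jar standing on the bench: closed round screw-top jar, 90 mm tall, about 200 g, clear with a paper band: straight body 48 mm in diameter up to 60 mm, shoulder and 39 mm neck, white cap 43 mm in diameter from 74 to 90 mm above its underside. Origin at the centre of its underside, z up its axis.
- jar_b: the other loose jar on the bench, the same: closed round screw-top jar, 90 mm tall, about 200 g, clear with a paper band: straight body 48 mm in diameter up to 60 mm, shoulder and 39 mm neck, white cap 43 mm in diameter from 74 to 90 mm above its underside. Origin at the centre of its underside, z up its axis.
- crate_jar_0: jar of the same kind, already in cell0; leave it there.
- crate_jar_2: jar of the same kind, already in cell2; leave it there.
- bird: white bisque bird figure, about 80 mm long, 72 mm tall, standing among the jars; leave alone. Origin at the centre of its foot.
- cup: grey cup without handle, 64 mm wide, 55 mm tall, near the card block; leave alone. Origin at the centre of its underside.
- dish: small white dish, 110 mm wide, 18 mm high; leave alone. Origin at the centre of its underside.
- brush: paint brush lying on the bench, 190 mm long; leave alone.

How it is judged:
On the way:
1. each of the two loose jars stands upright on the floor of its own empty cell, released (((horizontal distance between jar_a and cell1 below 0.02 m and z of jar_a in the frame of cell1 below 0.006 m and angle between each of jar_a, jar_b's own z axis and vertical below 0.1 rad and horizontal distance between jar_b and cell3 below 0.02 m and z of jar_b in the frame of cell3 below 0.006 m) or (horizontal distance between jar_a and cell3 below 0.02 m and z of jar_a in the frame of cell3 below 0.006 m and angle between each of jar_a, jar_b's own z axis and vertical below 0.1 rad and horizontal distance between jar_b and cell1 below 0.02 m and z of jar_b in the frame of cell1 below 0.006 m)) and contact force between the fingers and jar_a below 0.1 N and contact force between the fingers and jar_b below 0.1 N), for 0.2 s.
At the end, for the whole second after the job is handed in: Loose jars upright (0.1 rad) on the floors of cell1 and cell3, one each, untouched; holder within 3 mm of the ledge, 4 mm across and 6 mm along its seat, square within 0.08 rad, card side out, at rest, still held by the fingers (over 2 N) and pressed on the ledge with 3 to 30 N (((horizontal distance between jar_a and cell1 below 0.02 m and z of jar_a in the frame of cell1 below 0.006 m and angle between each of jar_a, jar_b's own z axis and vertical below 0.1 rad and horizontal distance between jar_b and cell3 below 0.02 m and z of jar_b in the frame of cell3 below 0.006 m) or (horizontal distance between jar_a and cell3 below 0.02 m and z of jar_a in the frame of cell3 below 0.006 m and angle between each of jar_a, jar_b's own z axis and vertical below 0.1 rad and horizontal distance between jar_b and cell1 below 0.02 m and z of jar_b in the frame of cell1 below 0.006 m)) and z of label_holder in the frame of label_seat between -0.004 and 0.003 m and x of label_holder in the frame of label_seat between -0.004 and 0.004 m and y of label_holder in the frame of label_seat between -0.006 and 0.006 m and angle between the z axis of label_holder and the z axis of crate, either way round below 0.08 rad and angle between the x axis of label_holder and the x axis of crate, either way round below 0.08 rad and x of card_side in the frame of label_seat above 0 m and contact force between label_holder and ledge between 3 and 30 N and contact force between the fingers and label_holder above 2 N and linear speed of label_holder below 0.02 m/s and contact force between the arm and jar_a below 0.2 N and contact force between the arm and jar_b below 0.2 N); the arm keeps its last pose, push and grip.
It fails at once if a jar already in the crate is pulled out or knocked over (distance of any of crate_jar_0, crate_jar_2 from where it was at the start of the episode above 0.035 m or angle between any of crate_jar_0, crate_jar_2's own z axis and vertical above 0.4 rad).
It fails at once if the bird, cup, dish or brush is shoved aside by more than 3 cm (distance of any of bird, cup, dish, brush from where it was at the start of the episode above 0.03 m).
It fails at once if the bird or the cup is knocked over (angle between any of bird, cup's own z axis and vertical above 0.5 rad).
It fails at once if the label holder is rammed on to the ledge with more than 45 N (contact force between label_holder and ledge above 45 N).
It also fails if it takes over 72 s, if anything falls off the work surface, if the arm or the gripper's body presses on something with over 40 N, if the wrist force passes 120 N, or if a joint passes its speed limit or range.

ROBOT

A 7-joint arm with a two-finger parallel gripper is mounted at the origin on the work surface. World frame = base frame: x ahead of the robot, y to its left, z up, the work surface at z = 0. Lengths are in m, angles in rad, forces in N, time in s.
With the tool pointing down it reaches from about 0.4 to 0.85 m from the base axis. Payload 4.5 kg.
Tool frame: the origin (TCP) lies where the fingers leave the gripper's body, on its centre line; the fingertips stand 64 mm ahead of it and the grasp point (between the pads) lies 45 mm ahead of it; z points along the fingers, y is the line along which they close (so a half turn about z gives the same grasp; the last joint's range is limited). The gripper opens to 88 mm and grips with 3 to 60 N. Pads are 18 mm wide; open, the fingers measure 123 mm over their backs; the gripper's body (75 mm by 187 mm) begins 45 mm behind the grasp point.
Start: joints at [-1.299, 0.689, -0.195, 1.565, 0.157, 0.902, -0.215], TCP at [0.147, 0.607, 0.303] pointing down, gripper open.
Joint ranges: [-3.01, 3.01], [-0.46, 2.08], [-1.47, 1.51], [0.13, 2.56], [-1, 4.14], [0.04, 2.09], [-2.66, 2.66]. Speed limits (rad/s): [2.57, 2.57, 3.14, 3.14, 3.14, 3.14, 3.14].

INTERFACE

Orientations are given as a unit quaternion [x, y, z, w].
In Python, from plant import r gives the robot as it stands.
- The arm moves only by the tool play_rows, never from a script. Its arguments are lists of equal length, an entry for each row: "translation": the shift along the tool's x, y, z in m, a list of three; "delta_rot": the turn, a rotation vector about the tool's x, y, z in degrees, a list of three; "grip": the opening, from -1 (shut) to 1 (fully open). In form: {"translation": [[x, y, z], ...], "delta_rot": [[rx, ry, rz], ...], "grip": [grip, ...]}. A call has 1 to 20 rows; each row shifts and turns the commanded pose from where the row before left it, along the tool's axes as they then stand; what a row does not reach is not made up. A row lasts 1/8 s, in which the tool goes at most 62.5 mm and 10.7 degrees, less where a joint would pass 70% of its speed; a pose out of reach is approached as far as the arm can. A call with a gripper value outside its range is refused whole. The fingers move at their own pace and stop on an object; "squeeze" is the grip in N (left out, the last holds). Time passes only in rows, so rows that do not move let the fingers close. It gives the time, the measured TCP pose, the force, the opening and the grip force at its end, in the units of the state.
- r.get_state(): the state, without advancing time (a new reading comes with each control period).
- r.snapshot(name): name is "scene" or "top" or "wrist"; returns the picture (400x640x3 uint8, blue, green, red); there is no depth.
- r.get_calibration(name): a dict with "intrinsics" (3x3 intrinsics, pixels), "eye" and "rotation" of the camera in the world. Camera axes: x right, y up, looking along -z (the intrinsics and any distortion apply to the point x, -y, -z); pixel columns grow to the right and rows downward; lengths in m; the calibration is good to about 2 mm. A picture is of the moment at which its call begins: read the wrist's pose just before it. get_calibration takes no time and is no camera call; for the wrist camera it gives the pose at the moment of the call.
- r.finish_job(): hands the job in; it is judged then, once.
Trained networks look in the newest picture that a camera, given by its name, has taken for a name from the list of things; names that differ only in an ending like _2 or _b are one class to them, and where a whole thing is asked for, a point or a joint stands for the part that bears it (a point fixed in the world has none). Each returns a list of dicts, best first, with "confidence" (0 to 1); they miss things now and then, are a little off and sometimes report something else, mostly with a low value. They report only what shows in the picture. A call takes as long as a camera call.
- r.look_for(camera, target): "point" ([x, y, z] in m, in world coordinates, good to about 4 mm: the middle of the surface that is visible of it).
- r.silhouettes(camera, target): "pixels" (400x640 bool, what is visible of it).
The state is a dict: "clock": time; "q": joint angles; "qd": joint speeds; "joint_torque": joint torques, N m; "tool_pos": TCP position; "eef_rot": TCP orientation; "contact_force": force on the tool from outside, world axes, zero at the start; "moment": the same for the moment, N m; "opening": opening from 0.0 (shut) to 1.0 (fully open); "finger_force": force on a finger pad.
Only numpy, scipy, OpenCV 4.12 (cv2) and the standard library are available. Lean on these libraries where they do the work, as an engineer would, in place of code of your own. Each camera call takes 0.05 s, during which the arm holds its last target. There are 200 camera calls.

## Working session

There is one attempt and no reset: what is moved stays moved. The work goes in short steps, Python scripts to look and compute and a tool call to move; the robot and the scene stay as the last step left them, time stands still between calls to the robot, and variables do not carry over. Pictures are saved under pics/ and viewed, at most 10 in all, crops included, and the job is handed in when it is done.

Besides the shell and the picture viewer there is one more tool, called after "Emit:" as name(argument=value, ...) on one line, values as JSON. play_rows: Moves the arm, as the interface text tells. Its arguments: {"type":"object","properties":{"translation":{"type":"array","items":{"type":"array","items":{"type":"number"}}},"delta_rot":{"type":"array","items":{"type":"array","items":{"type":"number"}}},"grip":{"type":"array","items":{"type":"number"}},"squeeze":{"type":"number"}},"required":["translation","delta_rot","grip"]}

```bash
mkdir -p pics; ls
cat > h.py <<'E'
import numpy as np, cv2
from plant import r
from scipy.spatial.transform import Rotation as R
def cal(n):
    c=r.get_calibration(n); return np.array(c["intrinsics"]),np.array(c["eye"]),np.array(c["rotation"])
def proj(n,P,c=None):
    K,e,Rm=c or cal(n); p=(np.atleast_2d(P)-e)@Rm; p=p*[1,-1,-1]; q=p@K.T; return q[:,:2]/q[:,2:]
def ray(n,uv,c=None):
    K,e,Rm=c or cal(n); uv=np.atleast_2d(uv); d=np.c_[uv,np.ones(len(uv))]@np.linalg.inv(K).T*[1,-1,-1]; return e,d@Rm.T
def atz(n,uv,z,c=None):
    e,d=ray(n,uv,c); return e+d*((z-e[2])/d[:,2:])
E
python3 - <<'E'
from h import *
s=r.get_state(); print({k:np.round(v,3).tolist() for k,v in s.items()})
for n in ("scene","top","wrist"):
    im=r.snapshot(n); cv2.imwrite(f"pics/{n}0.png",im); c=r.get_calibration(n); print(n,{k:np.round(v,3).tolist() if not isinstance(v,str) else v for k,v in c.items()})
    for t in ("crate","label_holder","card_block","jar_a","bird","cup","dish","brush","ledge","holder_grip"):
        try: print(" ",t,[(np.round(d["point"],3).tolist(),round(d["confidence"],2)) for d in r.look_for(n,t)])
        except Exception as x: print(t,x)
E
```

```text
pics
{'clock': 0.0, 'q': [-1.299, 0.69, -0.195, 1.566, 0.157, 0.902, -0.215], 'qd': [0.003, -0.001, -0.002, 0.002, 0.001, -0.0, -0.001], 'joint_torque': [-0.0, -52.756, -1.267, -15.343, -0.053, 0.006, 0.0], 'tool_pos': [0.147, 0.607, 0.302], 'eef_rot': [0.119, 0.993, -0.001, -0.0], 'contact_force': [0.189, 0.178, 0.755], 'moment': [0.019, 0.038, 0.006], 'finger_force': 0.0, 'opening': 1.0}
scene {'intrinsics': [[394.914, 0.0, 323.654], [0.0, 394.914, 201.971], [0.0, 0.0, 1.0]], 'eye': [1.1, -0.049, 0.813], 'rotation': [0.246, 0.219, 0.64, 0.695]}
  crate []
  label_holder [([0.431, -0.305, 0.078], 0.96)]
  card_block [([0.445, -0.299, 0.034], 0.93)]
  jar_a [([0.446, 0.086, 0.065], 0.93), ([0.545, 0.411, 0.059], 0.82)]
  bird [([0.432, -0.305, 0.078], 0.67), ([0.474, 0.266, 0.05], 0.56)]
  cup [([0.408, -0.105, 0.04], 0.78)]
  dish [([0.682, 0.299, 0.01], 0.97), ([0.602, -0.027, 0.082], 0.16)]
  brush [([0.664, -0.376, 0.018], 0.92), ([0.644, -0.051, 0.029], 0.41)]
  ledge [([0.647, -0.055, 0.012], 0.49), ([0.599, -0.067, 0.028], 0.39)]
  holder_grip [([0.434, -0.31, 0.075], 0.76)]
t
[... 289 characters left out ...]
78), ([0.426, -0.305, 0.103], 0.34)]
  jar_a [([0.527, 0.414, 0.089], 0.61), ([0.591, -0.058, 0.015], 0.49), ([0.434, 0.086, 0.092], 0.46), ([0.69, 0.296, 0.013], 0.2)]
  bird [([0.468, 0.268, 0.044], 0.78)]
  cup [([0.429, -0.109, 0.011], 0.78)]
  dish [([0.688, 0.294, 0.013], 0.75)]
  brush [([0.654, -0.381, 0.021], 0.7)]
  ledge [([0.524, 0.413, 0.086], 0.27), ([0.642, -0.051, 0.047], 0.19)]
  holder_grip []
wrist {'intrinsics': [[330.383, 0.0, 316.571], [0.0, 330.383, 202.4], [0.0, 0.0, 1.0]], 'eye': [0.078, 0.625, 0.384], 'rotation': [-0.109, -0.086, 0.612, 0.778]}
  crate []
  label_holder []
  card_block []
  jar_a []
  bird []
  cup []
  dish []
  brush []
  ledge []
  holder_grip []
```

```bash
sed -i 's/np.array(c\["rotation"\])/R.from_quat(c["rotation"]).as_matrix()/' h.py
python3 - <<'E'
from h import *
a=cv2.imread("pics/scene0.png");print(proj("scene",[[0.446,0.086,0.065],[0.602,-0.05,0.05]]),proj("top",[[0.434,0.086,0.09],[.596,-.056,.02]]))
t=cv2.imread("pics/top0.png"); cv2.imwrite("pics/t2.png",cv2.resize(t[60:320,120:560],(792,468),interpolation=3))
E
```

```text
[[351.68581561 180.63555858]
 [301.23200569 239.28211562]] [[299.27629855 238.12015659]
 [343.57546066 189.59654358]]
```

View pics/scene0.png

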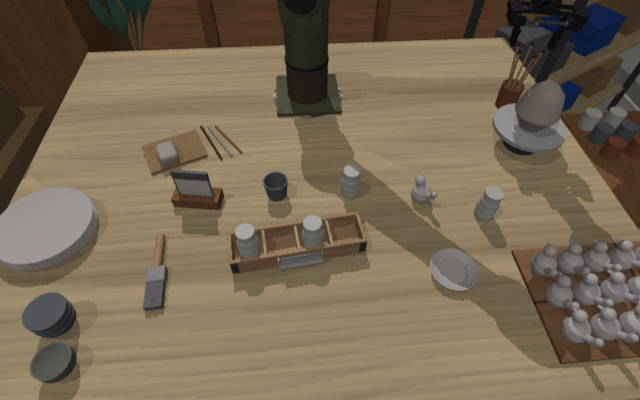

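View pics/top0.png

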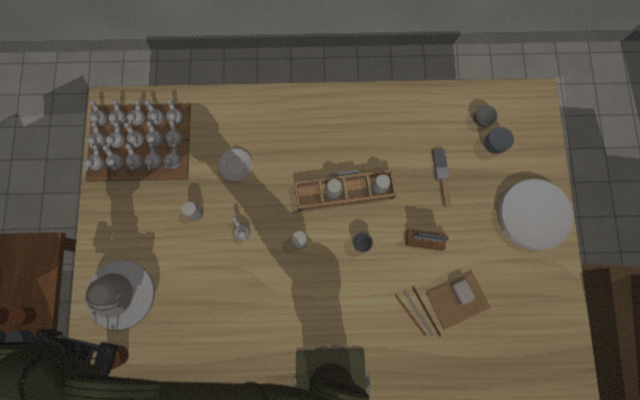

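```bash
cat > fit.py <<'E'
from h import *
from scipy.optimize import minimize
def box(x,y,z0,z1,x0=0,y0=0): return np.array([[x0+a*x/2,y0+b*y/2,c] for a in(-1,1) for b in(-1,1) for c in(z0,z1)])
def cyl(d,z): t=np.linspace(0,2*np.pi,32,endpoint=False); return np.c_[d/2*np.cos(t),d/2*np.sin(t),0*t+z]
JAR=[np.r_[cyl(.048,0),cyl(.048,.06)],np.r_[cyl(.048,.06),cyl(.039,.066)],np.r_[cyl(.039,.06),cyl(.039,.08)],np.r_[cyl(.043,.074),cyl(.043,.09)]]
CRATE=[box(.086,.314,0,.05),box(.014,.102,0.01,.044,.05)]
HOLD=[box(.005,.09,0,.105),box(.010,.09,.08,.105)]
BLOCK=[box(.05,.12,0,.03)]
S=4
def render(parts,p,c,shape=(400,640)):
    Rz=R.from_euler('z',p[3]).as_matrix(); m=np.zeros((shape[0],shape[1]),np.uint8)
    for P in parts:
        q=proj(None,P@Rz.T+p[:3],c); cv2.fillConvexPoly(m,cv2.convexHull(np.round(q*16).astype(np.int32)),255,cv2.LINE_AA,4)
    return m/255.
def fit(parts,views,p0,free,occ=None):
    """views: list of (cal,mask). hull=crate style"""
    p0=np.array(p0,float)
    def cost(v):
        p=p0.copy(); p[free]+=v*np.array([.01,.01,.01,.1])[free]
        f=0
        for c,m in views:
            g=render(parts,p,c); f+=np.abs(g-m).sum()/m.sum()
        return f
    n=len(free); best=None
    sim=np.r_[np.zeros((1,n)),np.eye(n)]
    o=minimize(cost,np.zeros(n),method='Nelder-Mead',options=dict(initial_simplex=sim-.3,xatol=.005,fatol=1e-5,maxiter=600))
    p=p0.copy(); p[free]+=o.x*np.array([.01,.01,.01,.1])[free]; return p,o.fun
E
python3 - <<'E'
from fit import *
import pickle
D={}
for n in ("scene","top"):
    c=cal(n); r.snapshot(n)
    for t in ("crate","label_holder","card_block","jar_a"):
        L=r.silhouettes(n,t); D[n,t]=[(d["confidence"],d["pixels"]) for d in L]
        for d in L:
            m=d["pixels"]; ys,xs=np.nonzero(m); print(n,t,round(d["confidence"],2),m.sum(),[xs.min(),xs.max(),ys.min(),ys.max()] if len(xs) else 0)
    D[n]=c
pickle.dump(D,open("D.pkl","wb"))
def get(n,t,uv):
    for cf,m in D[n,t]:
        ys,xs=np.nonzero(m)
        if len(xs) and np.hypot(xs.mean()-uv[0],ys.mean()-uv[1])<25: return m
def hullm(m):
    m=m.astype(np.uint8); k=cv2.findNonZero(m); o=np.zeros_like(m); cv2.fillConvexPoly(o,cv2.convexHull(k),1); return o.astype(float)
def go(name,t,parts,p0,free,hull=False):
    V={}
    for n in("scene","top"):
        m=get(n,t,proj(n,np.array(p0[:3])+[0,0,.04])[0])
        if m is None: print(name,"no",n); continue
        V[n]=(D[n],hullm(m) if hull else m.astype(float))
    for k in (list(V.values()),)+tuple([v] for v in V.values()):
        fr=free if len(k)>1 else [i for i in free if i!=2]
        p,f=fit(parts,k,p0,fr); print(name,len(k),np.round(p,4),round(f,3))
go("jarA","jar_a",JAR,[.44,.086,0,0],[0,1,2])
go("jarB","jar_a",JAR,[.53,.413,0,0],[0,1,2])
go("crate","crate",CRATE,[.598,-.056,0,0.1],[0,1,2,3])
go("holder","label_holder",HOLD,[.429,-.305,.008,0.15],[0,1,2,3])
go("block","card_block",BLOCK,[.429,-.303,0,0.15],[0,1,2,3])
E
```

```text
scene crate 0.65 290 [np.int64(281), np.int64(319), np.int64(252), np.int64(264)]
scene label_holder 0.84 900 [np.int64(170), np.int64(213), np.int64(169), np.int64(195)]
scene card_block 0.86 768 [np.int64(171), np.int64(223), np.int64(187), np.int64(209)]
scene card_block 0.31 910 [np.int64(170), np.int64(213), np.int64(168), np.int64(194)]
scene jar_a 0.87 542 [np.int64(342), np.int64(359), np.int64(164), np.int64(198)]
scene jar_a 0.74 4851 [np.int64(227), np.int64(366), np.int64(212), np.int64(273)]
scene jar_a 0.63 697 [np.int64(474), np.int64(503), np.int64(186), np.int64(220)]
top crate 0.92 2505 [np.int64(294), np.int64(396), np.int64(169), np.int64(210)]
top label_holder 0.61 212 [np.int64(413), np.int64(447), np.int64(232), np.int64(241)]
top card_block 0.89 460 [np.int64(405), np.int64(445), np.int64(229), np.int64(249)]
top jar_a 0.73 155 [np.int64(293), np.int64(306), np.int64(232), np.int64(245)]
top jar_a 0.69 260 [np.int64(183), np.int64(202), np.int64(202), np.int64(219)]
jarA 2 [ 0.4327  0.086  -0.0019  0.    ] 0.941
jarA 1 [0.4281 0.0878 0.     0.    ] 0.223
jarA 1 [0.442  0.0855 0.     0.    ] 0.728
jarB 2 [0.5313 0.4164 0.0007 0.    ] 0.478
jarB 1 [0.5278 0.4186 0.     0.    ] 0.125
jarB 1 [0.5297 0.419  0.     0.    ] 0.342
crate 2 [ 0.4213 -0.0365 -0.1022  1.4989] 13.31
crate 1 [-1.0227  0.5148  0.      1.426 ] 1.0
crate 1 [ 0.5948 -0.0579  0.      0.1162] 0.297
holder 2 [ 0.4319 -0.3081  0.0145 -0.1397] 0.796
holder 1 [ 0.423  -0.3134  0.008  -0.2847] 0.254
holder 1 [ 0.4311 -0.305   0.008  -0.1252] 0.436
block 2 [ 0.429  -0.3104 -0.0009 -0.1883] 1.242
block 1 [ 0.4337 -0.3114  0.      0.0265] 0.581
block 1 [ 0.4306 -0.3076  0.     -0.1616] 0.677
```

```bash
cat > mv.py <<'E'
from h import *
def down(yx):  # tool down, tool x at angle yx (deg)
    a=np.radians(yx); x=np.array([np.cos(a),np.sin(a),0]); z=np.array([0,0,-1.]); return R.from_matrix(np.c_[x,np.cross(z,x),z])
def plan(pts,st=None,v=.055,w=10.,cur=None):
    """pts: list of (pos,tool-x deg); prints rows (mm rounded .1) to reach each"""
    s=r.get_state(); p,q=(np.array(s["tool_pos"]),R.from_quat(s["eef_rot"])) if cur is None else (np.array(cur[0]),down(cur[1]))
    for P,a in pts:
        Q=down(a); d=(q.inv()*Q).as_rotvec(degrees=True); n=int(np.ceil(max(np.linalg.norm(np.array(P)-p)/v,np.linalg.norm(d)/w,1)))
        rot=np.round(d/n,2); P=np.array(P); tr=[]
        for i in range(n):
            t=np.round(q.inv().apply((P-p)/(n-i)),4); tr.append(t.tolist()); p=p+q.apply(t); q=q*R.from_rotvec(rot,degrees=True)
        print(n,"T",tr,"R",rot.tolist(),"end",p.round(4))
E
python3 - <<'E'
from mv import *
s=r.get_state();K,e,Rc=cal("wrist");q=R.from_quat(s["eef_rot"])
print("cam in tool",q.inv().apply(e-s["tool_pos"]).round(4)); print((q.inv().as_matrix()@Rc).round(3))
plan([([.50,.30,.36],96.6)])
E
```

```text
cam in tool [ 0.071   0.0004 -0.0815]
[[-0.     0.962  0.274]
 [ 1.     0.    -0.   ]
 [-0.     0.274 -0.962]]
9 T [[-0.0461, -0.024, -0.0064], [-0.049, -0.0175, -0.0064], [-0.0509, -0.0108, -0.0064], [-0.0518, -0.0038, -0.0063], [-0.0519, 0.0032, -0.0064], [-0.051, 0.0102, -0.0063], [-0.0491, 0.017, -0.0064], [-0.0464, 0.0235, -0.0063], [-0.0428, 0.0295, -0.0064]] R [0.0, -0.0, 7.75] end [0.5  0.3  0.36]
```

Emit:
play_rows(translation=[[-0.0461,-0.024,-0.0064],[-0.049,-0.0175,-0.0064],[-0.0509,-0.0108,-0.0064],[-0.0518,-0.0038,-0.0063],[-0.0519,0.0032,-0.0064],[-0.051,0.0102,-0.0063],[-0.0491,0.017,-0.0064],[-0.0464,0.0235,-0.0063],[-0.0428,0.0295,-0.0064],[0,0,0],[0,0,0]], delta_rot=[[0,0,7.75],[0,0,7.75],[0,0,7.75],[0,0,7.75],[0,0,7.75],[0,0,7.75],[0,0,7.75],[0,0,7.75],[0,0,7.75],[0,0,0],[0,0,0]], grip=[1,1,1,1,1,1,1,1,1,1,1])

```text
clock: 3.52
tool_pos: [0.4993, 0.3007, 0.3598]
eef_rot: [0.665, 0.747, -0.0, -0.001]
contact_force: [0.2, 0.8, -0.6]
opening: 1.002
finger_force: 0.0
```

Run:
```python
from fit import *
import pickle
D=pickle.load(open("D.pkl","rb"))
c=cal("wrist"); im=r.snapshot("wrist"); cv2.imwrite("pics/w1.png",im)
for t in("jar_a","crate"):
  for d in r.silhouettes("wrist",t):
    m=d["pixels"]; ys,xs=np.nonzero(m); print(t,round(d["confidence"],2),m.sum(),[int(v) for v in(xs.min(),xs.max(),ys.min(),ys.max())])
    if t=="jar_a":
      p=min([[.43,.086,0,0],[.529,.418,0,0]],key=lambda p:np.linalg.norm(proj("wrist",np.array(p[:3])+[0,0,.05],c)[0]-[xs.mean(),ys.mean()]))
      print(fit(JAR,[(c,m.astype(float))],p,[0,1]))
      for k in D["scene",t]:
        ys2,xs2=np.nonzero(k[1])
        if np.linalg.norm(proj("scene",np.array(p[:3])+[0,0,.05])[0]-[xs2.mean(),ys2.mean()])<20: print("2view",fit(JAR,[(c,m.astype(float)),(D["scene"],k[1].astype(float))],p,[0,1,2]))
```

```text
jar_a 0.9 762 [228, 271, 286, 350]
(array([0.4336735 , 0.08819024, 0.        , 0.        ]), np.float64(1.9828675827286295))
2view (array([ 0.43168505,  0.08512947, -0.00465155,  0.        ]), np.float64(2.1646551018544))
jar_a 0.56 1965 [333, 383, 39, 92]
(array([0.52977556, 0.41937887, 0.        , 0.        ]), np.float64(0.09038966222621363))
2view (array([ 0.52946161,  0.41962996, -0.00223917,  0.        ]), np.float64(0.22960696768805033))
crate 0.68 2278 [320, 384, 335, 374]
```

View pics/w1.png

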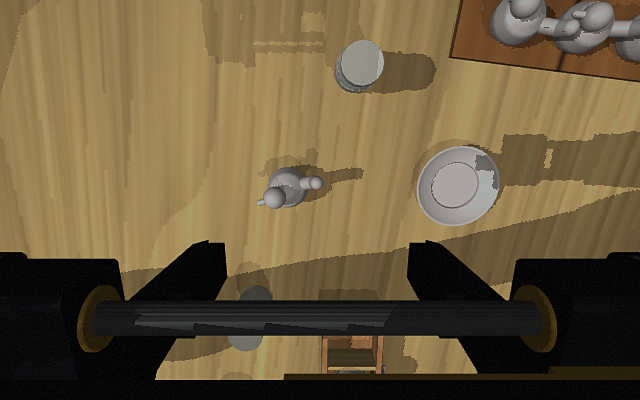

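Run:
```python
from mv import *
plan([([.5296,.4195,.21],96.6),([.5296,.4195,.127],96.6)])
plan([([.52,.25,.30],96.6),([.50,.10,.38],96.6)],cur=([.5296,.4195,.127],96.6))
```

```text
4 T [[0.0283, 0.0112, 0.0375], [0.0284, 0.0112, 0.0374], [0.0283, 0.0111, 0.0375], [0.0284, 0.0111, 0.0374]] R [-0.02, -0.01, 0.06] end [0.5296 0.4195 0.21  ]
2 T [[0.0, -0.0, 0.0415], [0.0, -0.0, 0.0415]] R [0.01, -0.0, -0.01] end [0.5296 0.4195 0.127 ]
5 T [[-0.0335, -0.0058, -0.0346], [-0.0334, -0.0058, -0.0346], [-0.0335, -0.0058, -0.0346], [-0.0334, -0.0058, -0.0346], [-0.0335, -0.0058, -0.0346]] R [0.0, 0.0, 0.0] end [0.52 0.25 0.3 ]
4 T [[-0.0367, -0.0093, -0.02], [-0.0367, -0.0093, -0.02], [-0.0366, -0.0093, -0.02], [-0.0367, -0.0092, -0.02]] R [0.0, 0.0, 0.0] end [0.5  0.1  0.38]
```

Emit:
play_rows(translation=[[0.0283,0.0112,0.0375],[0.0284,0.0112,0.0374],[0.0283,0.0111,0.0375],[0.0284,0.0111,0.0374],[0,0,0],[0,0,0.042],[0,0,0.041],[0,0,0],[0,0,0],[0,0,0],[0,0,0],[0,0,0],[0,0,0]], delta_rot=[[0,0,0],[0,0,0],[0,0,0],[0,0,0],[0,0,0],[0,0,0],[0,0,0],[0,0,0],[0,0,0],[0,0,0],[0,0,0],[0,0,0],[0,0,0]], grip=[1,1,1,1,1,1,1,1,-1,-1,-1,-1,-1], squeeze=20)

```text
clock: 5.3
tool_pos: [0.5312, 0.418, 0.1275]
eef_rot: [0.665, 0.747, 0.0, -0.0]
contact_force: [-0.7, -0.3, 2.0]
opening: 0.483
finger_force: 19.5
```

Run:
```python
from mv import *
plan([([.52,.38,.27],96.6),([.45,-.06,.46],96.6)],cur=([.5296,.4195,.127],96.6))
```

```text
3 T [[-0.0127, -0.0047, -0.0477], [-0.0127, -0.0047, -0.0477], [-0.0127, -0.0047, -0.0476]] R [0.0, 0.0, 0.0] end [0.52 0.38 0.27]
9 T [[-0.0477, -0.0133, -0.0211], [-0.0477, -0.0133, -0.0211], [-0.0477, -0.0134, -0.0211], [-0.0477, -0.0133, -0.0211], [-0.0477, -0.0134, -0.0211], [-0.0476, -0.0133, -0.0211], [-0.0477, -0.0134, -0.0211], [-0.0476, -0.0133, -0.0211], [-0.0477, -0.0134, -0.0212]] R [0.0, 0.0, 0.0] end [ 0.45 -0.06  0.46]
```

Emit:
play_rows(translation=[[0,0,-0.02],[-0.0127,-0.0047,-0.0577],[-0.0127,-0.0047,-0.0477],[-0.0127,-0.0047,-0.0176],[-0.0477,-0.0133,-0.0211],[-0.0477,-0.0133,-0.0211],[-0.0477,-0.0134,-0.0211],[-0.0477,-0.0133,-0.0211],[-0.0477,-0.0134,-0.0211],[-0.0476,-0.0133,-0.0211],[-0.0477,-0.0134,-0.0211],[-0.0476,-0.0133,-0.0211],[-0.0477,-0.0134,-0.0212],[0,0,0],[0,0,0]], delta_rot=[[0,0,0],[0,0,0],[0,0,0],[0,0,0],[0,0,0],[0,0,0],[0,0,0],[0,0,0],[0,0,0],[0,0,0],[0,0,0],[0,0,0],[0,0,0],[0,0,0],[0,0,0]], grip=[-1,-1,-1,-1,-1,-1,-1,-1,-1,-1,-1,-1,-1,-1,-1])

```text
clock: 7.18
tool_pos: [0.4512, -0.0613, 0.4594]
eef_rot: [0.665, 0.747, -0.0, -0.001]
contact_force: [0.2, 0.0, -2.2]
opening: 0.481
finger_force: 20.2
```

Run:
```python
from fit import *
import pickle
s=r.get_state(); print(s["clock"],np.round(s["tool_pos"],4),np.round(s["eef_rot"],4),s["opening"],s["finger_force"])
c=cal("wrist"); im=r.snapshot("wrist"); cv2.imwrite("pics/w2.png",im); W={"c":c}
for t in("jar_a","crate","spring_lip","bird"):
  L=r.silhouettes("wrist",t); W[t]=L
  for d in L:
    m=d["pixels"]; ys,xs=np.nonzero(m); print(t,round(d["confidence"],2),m.sum(),[int(v) for v in(xs.min(),xs.max(),ys.min(),ys.max())])
pickle.dump(W,open("W2.pkl","wb"))
```

```text
7.175 [ 0.4512 -0.0613  0.4594] [ 6.650e-01  7.468e-01 -3.000e-04 -1.000e-03] 0.4813794147977568 20.162333485131967
jar_a 0.85 9645 [264, 369, 184, 299]
jar_a 0.61 1289 [299, 334, 25, 70]
crate 0.61 10466 [372, 449, 54, 262]
spring_lip 0.84 497 [436, 449, 137, 195]
spring_lip 0.64 1270 [384, 425, 216, 261]
```

View pics/w2.png

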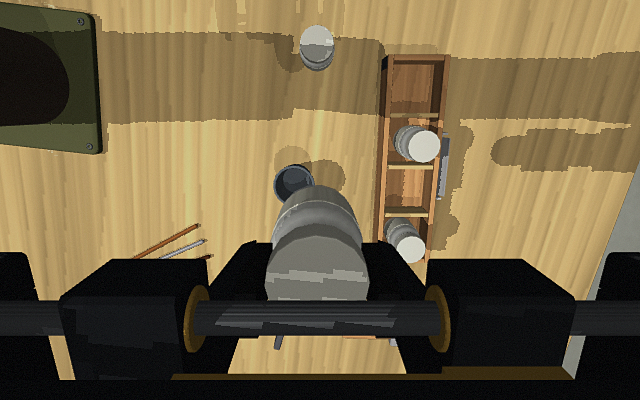

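Run:
```python
from fit import *
import pickle, fit as F
W=pickle.load(open("W2.pkl","rb")); c=W["c"]
m=W["jar_a"][1]["pixels"].astype(float); print("jarA",fit(JAR,[(c,m)],[.432,.087,0,0],[0,1]))
D=pickle.load(open("D.pkl","rb")); sj=D["scene","jar_a"][0][1].astype(float); print("jarA 2view",fit(JAR,[(c,m),(D["scene"],sj)],[.432,.087,0,0],[0,1,2]))
im=cv2.imread("pics/w2.png")
# crate: truncated hull
mk=(W["crate"][0]["pixels"]|W["spring_lip"][0]["pixels"]).astype(np.uint8); o=np.zeros_like(mk); cv2.fillConvexPoly(o,cv2.convexHull(cv2.findNonZero(mk)),1)
o=o.astype(float); CR=[np.vstack([box(.086,.314,0,.05),box(.014,.088,.012,.05,.05)])]
orig=F.render
def rt(*a,**k): g=orig(*a,**k); g[240:]=0; return g
F.render=rt; o[240:]=0
p,f=fit(CR,[(c,o)],[.595,-.058,0,.116],[0,1,3]); print("crate",p,f)
# edge-based refine: inner/outer rim lines against gradient
E=[]
def seg(a,b): t=np.linspace(0,1,80)[:,None]; return np.array(a)*(1-t)+np.array(b)*t
for x in(-.043,-.035,.035,.043): E.append(seg([x,-.157,.05],[x,.157,.05]))
for y in(.157,.149): E.append(seg([-.043,y,.05],[.043,y,.05]))
for k in(-76,0,76):
    for d in(-3,3): E.append(seg([-.035,(k+d)/1e3,.046],[.035,(k+d)/1e3,.046]))
E=np.vstack(E)
lab=cv2.GaussianBlur(im,(0,0),1.2).astype(float); g=sum(np.hypot(cv2.Sobel(lab[...,i],-1,1,0),cv2.Sobel(lab[...,i],-1,0,1)) for i in range(3)); g=np.minimum(g,150).astype(np.float32)
def score(v):
    P=E@R.from_euler('z',v[2]).as_matrix().T+[v[0],v[1],0]; q=proj(None,P,c).astype(np.float32)
    s=cv2.remap(g,q[:,:1],q[:,1:],1)[:,0]; ok=q[:,1]<235; return -s[ok].mean()
best=min(((score([p[0]+a,p[1]+b,p[3]+t]),p[0]+a,p[1]+b,p[3]+t) for a in np.arange(-8,9,1)/1e3 for b in np.arange(-8,9,1)/1e3 for t in np.arange(-.05,.051,.01)))
o=minimize(score,best[1:],method='Nelder-Mead',options=dict(initial_simplex=np.array(best[1:])+np.r_[np.zeros((1,3)),np.diag([.002,.002,.01])]))
print("edge",best,o.x,o.fun)
x,y,t=o.x; Rz=R.from_euler('z',t)
for n,yy in(("c1",-.038),("c3",.114),("c0",-.114),("c2",.038)): print(n,(Rz.apply([0,yy,.008])+[x,y,0]).round(4))
P=E@Rz.as_matrix().T+[x,y,0]
big=cv2.resize(im[30:290,300:520],None,fx=2.3,fy=2.3,interpolation=2)
for u,v in proj(None,P,c): cv2.circle(big,(int((u-300+.5)*2.3),int((v-30+.5)*2.3)),0,(0,255,0),-1)
cv2.imwrite("pics/ov.png",big)
```

```text
jarA (array([0.43279386, 0.08617002, 0.        , 0.        ]), np.float64(0.10799677512587656))
jarA 2view (array([ 0.43245368,  0.08667814, -0.00241539,  0.        ]), np.float64(0.32784787588669023))
crate [ 0.58977664 -0.05995328  0.          0.11575805] 0.028394344024287105
edge (np.float32(-144.41139), np.float64(0.5907766440506571), np.float64(-0.058953282723479446), np.float64(0.11575804587907015)) [ 0.59094936 -0.05903407  0.11314782] -144.61878967285156
c1 [ 0.5952 -0.0968  0.008 ]
c3 [0.5781 0.0542 0.008 ]
c0 [ 0.6038 -0.1723  0.008 ]
c2 [ 0.5867 -0.0213  0.008 ]
```

View pics/ov.png

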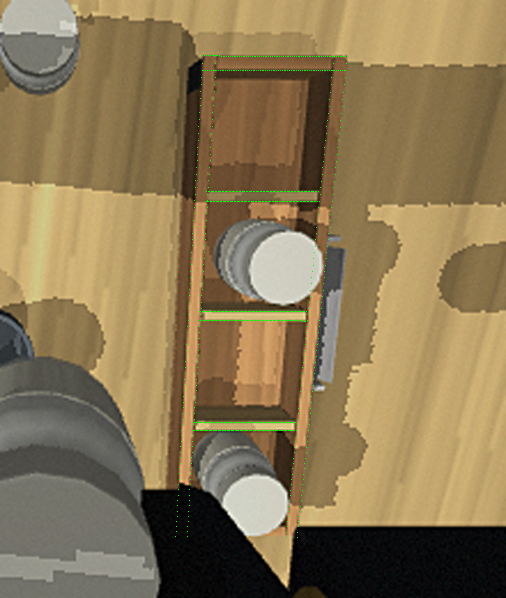

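Run:
```python
from mv import *
plan([([.578,.0535,.25],96.5),([.578,.0535,.15],96.5)])
```

```text
5 T [[0.0197, 0.0278, 0.0419], [0.0197, 0.0278, 0.0419], [0.0197, 0.0277, 0.0419], [0.0198, 0.0277, 0.0419], [0.0198, 0.0277, 0.0419]] R [-0.02, -0.01, 0.05] end [0.578  0.0535 0.25  ]
2 T [[0.0, -0.0, 0.05], [0.0001, -0.0, 0.05]] R [0.01, 0.01, 0.0] end [0.578  0.0535 0.15  ]
```

Emit:
play_rows(translation=[[0.0197,0.0278,0.0419],[0.0197,0.0278,0.0419],[0.0197,0.0277,0.0419],[0.0198,0.0277,0.0419],[0.0198,0.0277,0.0419],[0,0,0],[0,0,0.04],[0,0,0.04],[0,0,0.02],[0,0,0.01],[0,0,0]], delta_rot=[[0,0,0],[0,0,0],[0,0,0],[0,0,0],[0,0,0],[0,0,0],[0,0,0],[0,0,0],[0,0,0],[0,0,0],[0,0,0]], grip=[-1,-1,-1,-1,-1,-1,-1,-1,-1,-1,-1])

```text
clock: 8.8
tool_pos: [0.5783, 0.0522, 0.1411]
eef_rot: [0.665, 0.747, 0.0, 0.0]
contact_force: [-0.2, 0.0, -2.4]
opening: 0.481
finger_force: 20.2
```

Emit:
play_rows(translation=[[0,0,0.003],[0,0,0.002],[0,0,0],[0,0,0],[0,0,0],[0,0,0],[0,0,0]], delta_rot=[[0,0,0],[0,0,0],[0,0,0],[0,0,0],[0,0,0],[0,0,0],[0,0,0]], grip=[-1,-1,-1,1,1,1,1])

```text
clock: 9.68
tool_pos: [0.5783, 0.0524, 0.1358]
eef_rot: [0.665, 0.747, 0.0, 0.0]
contact_force: [1.0, 0.3, -0.1]
opening: 0.909
finger_force: 0.0
```

Run:
```python
from mv import *
plan([([.578,.0535,.22],96.5),([.4326,.0864,.22],96.5),([.4326,.0864,.127],96.5)])
plan([([.4326,.0864,.27],96.5),([.595,-.0975,.25],96.5)],cur=([.4326,.0864,.127],96.5))
```

```text
2 T [[0.0006, -0.0001, -0.0421], [0.0006, -0.0001, -0.0421]] R [0.01, -0.0, 0.06] end [0.578  0.0535 0.22  ]
3 T [[0.0164, -0.0469, 0.0], [0.0164, -0.0469, 0.0], [0.0163, -0.0469, 0.0]] R [-0.0, -0.0, 0.0] end [0.4326 0.0864 0.22  ]
2 T [[0.0, 0.0, 0.0465], [0.0, 0.0, 0.0465]] R [-0.0, -0.0, 0.0] end [0.4326 0.0864 0.127 ]
3 T [[0.0, 0.0, -0.0477], [0.0, 0.0, -0.0477], [0.0, 0.0, -0.0476]] R [0.0, 0.0, 0.0] end [0.4326 0.0864 0.27  ]
5 T [[-0.0402, 0.0281, 0.004], [-0.0402, 0.0281, 0.004], [-0.0402, 0.0281, 0.004], [-0.0403, 0.0281, 0.004], [-0.0402, 0.0281, 0.004]] R [0.0, 0.0, 0.0] end [ 0.595  -0.0975  0.25  ]
```

Emit:
play_rows(translation=[[0,0,-0.0421],[0.0006,-0.0001,-0.0421],[0.0164,-0.0469,0],[0.0164,-0.0469,0],[0.0163,-0.0469,0],[0,0,0],[0,0,0.0465],[0,0,0.0465],[0,0,0],[0,0,0],[0,0,0],[0,0,0],[0,0,0],[0,0,0]], delta_rot=[[0,0,0],[0,0,0],[0,0,0],[0,0,0],[0,0,0],[0,0,0],[0,0,0],[0,0,0],[0,0,0],[0,0,0],[0,0,0],[0,0,0],[0,0,0],[0,0,0]], grip=[1,1,1,1,1,1,1,1,1,-1,-1,-1,-1,-1])

```text
clock: 11.42
tool_pos: [0.433, 0.0856, 0.1273]
eef_rot: [0.665, 0.747, 0.001, 0.0]
contact_force: [-0.2, 0.9, 3.4]
opening: 0.482
finger_force: 19.7
```

Emit:
play_rows(translation=[[0,0,-0.02],[0,0,-0.055],[0,0,-0.055],[0,0,-0.013],[-0.0402,0.0281,0.004],[-0.0402,0.0281,0.004],[-0.0402,0.0281,0.004],[-0.0403,0.0281,0.004],[-0.0402,0.0281,0.004],[0,0,0],[0,0,0.04],[0,0,0.04],[0,0,0.02],[0,0,0.01],[0,0,0]], delta_rot=[[0,0,0],[0,0,0],[0,0,0],[0,0,0],[0,0,0],[0,0,0],[0,0,0],[0,0,0],[0,0,0],[0,0,0],[0,0,0],[0,0,0],[0,0,0],[0,0,0],[0,0,0]], grip=[-1,-1,-1,-1,-1,-1,-1,-1,-1,-1,-1,-1,-1,-1,-1])

```text
clock: 13.3
tool_pos: [0.5948, -0.0975, 0.1396]
eef_rot: [0.665, 0.747, -0.0, -0.001]
contact_force: [0.3, 0.1, -2.0]
opening: 0.483
finger_force: 20.2
```

Emit:
play_rows(translation=[[0,0,0.002],[0,0,0.002],[0,0,0],[0,0,0],[0,0,0],[0,0,0],[0,0,0],[0,0,-0.03],[0,0,-0.05],[0,0,-0.045],[-0.0435,0.018,-0.02],[-0.0435,0.018,-0.02],[-0.0435,0.018,-0.02],[-0.0435,0.018,-0.02],[-0.0435,0.018,-0.02],[0,0,0],[0,0,0]], delta_rot=[[0,0,0],[0,0,0],[0,0,0],[0,0,0],[0,0,0],[0,0,0],[0,0,0],[0,0,0],[0,0,0],[0,0,0],[0,0,0],[0,0,0],[0,0,0],[0,0,0],[0,0,0],[0,0,0],[0,0,0]], grip=[-1,-1,-1,1,1,1,1,1,1,1,1,1,1,1,1,1,1])

```text
clock: 15.42
tool_pos: [0.7095, -0.3029, 0.3599]
eef_rot: [0.665, 0.747, 0.0, -0.001]
contact_force: [0.8, -0.1, -0.3]
opening: 0.999
finger_force: 0.0
```

Run:
```python
from fit import *
import pickle
s=r.get_state(); print(s["clock"],np.round(s["tool_pos"],4),s["opening"])
c=cal("wrist"); im=r.snapshot("wrist"); cv2.imwrite("pics/w3.png",im); W={"c":c}
for t in("label_holder","card_block","jar_a"):
  L=r.silhouettes("wrist",t); W[t]=L
  for d in L:
    m=d["pixels"]; ys,xs=np.nonzero(m); print(t,round(d["confidence"],2),m.sum(),[int(v) for v in(xs.min(),xs.max(),ys.min(),ys.max())])
pickle.dump(W,open("W3.pkl","wb"))
print(fit(HOLD,[(c,W["label_holder"][0]["pixels"].astype(float))],[.43,-.306,.008,-.14],[0,1,3]))
print(fit(BLOCK,[(c,W["card_block"][0]["pixels"].astype(float))],[.43,-.306,0,-.14],[0,1,3]))
```

```text
15.425 [ 0.7095 -0.3029  0.3599] 0.9988013492792533
label_holder 0.86 4952 [31, 96, 110, 197]
label_holder 0.65 2790 [197, 259, 4, 66]
card_block 0.86 3409 [74, 130, 93, 196]
(array([ 0.42940369, -0.30946126,  0.008     , -0.20163313]), np.float64(0.2011522379549558))
(array([ 0.42952611, -0.30991399,  0.        , -0.1638747 ]), np.float64(0.6115967536912096))
```

View pics/w3.png

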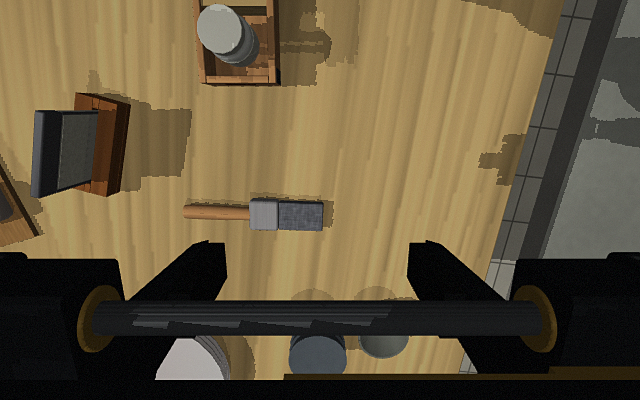

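Run:
```python
from mv import *
plan([([.43,-.36,.33],81.5)])
```

```text
6 T [[-0.0041, -0.0474, 0.0051], [-0.0062, -0.0472, 0.0051], [-0.0083, -0.0469, 0.0051], [-0.0104, -0.0465, 0.0051], [-0.0125, -0.0459, 0.0051], [-0.0145, -0.0453, 0.0052]] R [-0.01, -0.01, 2.54] end [ 0.43 -0.36  0.33]
```

Emit:
play_rows(translation=[[-0.0041,-0.0474,0.0051],[-0.0062,-0.0472,0.0051],[-0.0083,-0.0469,0.0051],[-0.0104,-0.0465,0.0051],[-0.0125,-0.0459,0.0051],[-0.0145,-0.0453,0.0052],[0,0,0],[0,0,0]], delta_rot=[[0,0,2.5],[0,0,2.5],[0,0,2.5],[0,0,2.5],[0,0,2.5],[0,0,2.5],[0,0,0],[0,0,0]], grip=[1,1,1,1,1,1,1,1])

```text
clock: 16.62
tool_pos: [0.4313, -0.361, 0.3306]
eef_rot: [0.756, 0.654, 0.001, 0.0]
contact_force: [0.3, 0.1, -0.3]
opening: 1.001
finger_force: 0.0
```

Run:
```python
from fit import *
import pickle
s=r.get_state(); print(s["clock"],np.round(s["tool_pos"],4),s["opening"])
c=cal("wrist"); im=r.snapshot("wrist"); cv2.imwrite("pics/w4.png",im); W={"c":c}
for t in("label_holder","card_block"):
  L=r.silhouettes("wrist",t); W[t]=L
  for d in L:
    m=d["pixels"]; ys,xs=np.nonzero(m); print(t,round(d["confidence"],2),m.sum(),[int(v) for v in(xs.min(),xs.max(),ys.min(),ys.max())])
pickle.dump(W,open("W4.pkl","wb"))
W3=pickle.load(open("W3.pkl","rb"))
h=W["label_holder"][0]["pixels"].astype(float)
p,f=fit(HOLD,[(c,h)],[.43,-.306,.008,-.17],[0,1,3]);print(p,f)
p2,f=fit(HOLD,[(c,h),(W3["c"],W3["label_holder"][0]["pixels"].astype(float))],[.43,-.306,.008,-.17],[0,1,2,3]);print(p2,f)
print(fit(BLOCK,[(c,(W["card_block"][0]["pixels"]|(h>0)).astype(float))],[.43,-.306,0,-.14],[0,1,3]))
big=cv2.resize(im[60:320,180:460],None,fx=2.2,fy=2.2,interpolation=2)
for q,col in((p,(0,255,0)),(p2,(0,0,255))):
  P=box(.010,.09,.08,.105)@R.from_euler('z',q[3]).as_matrix().T+q[:3]
  for u,v in proj(None,P,c): cv2.circle(big,(int((u-180+.5)*2.2),int((v-60+.5)*2.2)),2,col,-1)
cv2.imwrite("pics/ov4.png",big)
```

```text
16.625 [ 0.4313 -0.361   0.3306] 1.0013353744251006
label_holder 0.6 1071 [300, 311, 79, 181]
card_block 0.74 3334 [286, 330, 71, 179]
[ 0.42861587 -0.31009786  0.008      -0.16518772] 0.2726350670987349
[ 0.42796995 -0.30966849  0.00507044 -0.17590524] 0.444573785568162
(array([ 0.4282306 , -0.31036371,  0.        , -0.15658104]), np.float64(0.1465073112105228))
```

View pics/ov4.png

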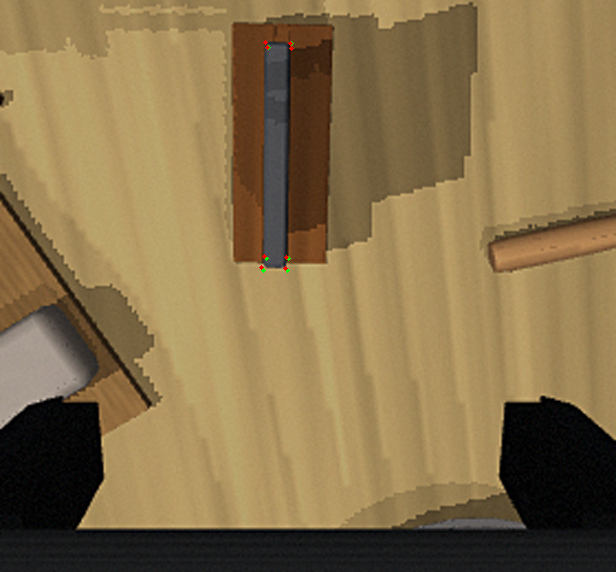

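Run:
```python
from mv import *
plan([([.4283,-.31,.24],80.8),([.4283,-.31,.147],80.8)])
```

```text
2 T [[0.0249, -0.0055, 0.0451], [0.0249, -0.0057, 0.0451]] R [0.03, -0.01, 0.49] end [ 0.4283 -0.31    0.24  ]
2 T [[-0.0, 0.0, 0.0465], [-0.0, 0.0, 0.0465]] R [0.0, -0.0, 0.0] end [ 0.4283 -0.31    0.147 ]
```

Emit:
play_rows(translation=[[0.0249,-0.0055,0.0451],[0.0249,-0.0057,0.0451],[0,0,0],[0,0,0.0465],[0,0,0.0465],[0,0,0],[0,0,0],[0,0,0],[0,0,0],[0,0,0],[0,0,0],[0,0,0],[0,0,0]], delta_rot=[[0,0,0.5],[0,0,0.5],[0,0,0],[0,0,0],[0,0,0],[0,0,0],[0,0,0],[0,0,0],[0,0,0],[0,0,0],[0,0,0],[0,0,0],[0,0,0]], grip=[1,1,1,1,1,1,-1,-1,-1,-1,-1,-1,-1], squeeze=45)

```text
clock: 18.4
tool_pos: [0.4266, -0.3108, 0.1469]
eef_rot: [0.763, 0.647, -0.0, -0.0]
contact_force: [-1.1, 0.2, 0.4]
opening: 0.232
finger_force: 0.0
```

Run:
```python
from mv import *
s=r.get_state();print(s["tool_pos"],R.from_quat(s["eef_rot"]).as_matrix().round(3).tolist(),s["moment"])
x,y,t=.5909,-.0590,.1131; P=R.from_euler('z',t).apply([.0455,0,0])+[x,y,0]; print("seat",P)
plan([([.4283,-.31,.20],80.8)])
plan([([.4283,-.31,.24],80.8),([P[0],P[1],.30],96.5)],cur=([.4283,-.31,.147],80.8))
```

```text
[ 0.42660431 -0.31081269  0.14689766] [[0.163, 0.987, -0.0], [0.987, -0.163, 0.0], [0.0, -0.0, -1.0]] [-0.08761808  0.09898426 -0.03550258]
seat [ 0.6361093  -0.05386491  0.        ]
1 T [[0.0011, 0.0015, -0.0531]] R [-0.01, -0.01, -0.17] end [ 0.4283 -0.31    0.2   ]
2 T [[0.0, 0.0, -0.0465], [0.0, 0.0, -0.0465]] R [0.0, 0.0, 0.0] end [ 0.4283 -0.31    0.24  ]
7 T [[0.0409, 0.0235, -0.0086], [0.0399, 0.025, -0.0086], [0.0389, 0.0266, -0.0086], [0.0378, 0.0281, -0.0086], [0.0367, 0.0295, -0.0085], [0.0356, 0.0309, -0.0086], [0.0343, 0.0323, -0.0085]] R [0.0, 0.0, -2.24] end [ 0.6361 -0.0539  0.3   ]
```

Still closing (opening 0.232); wait a bit more.

Emit:
play_rows(translation=[[0,0,0],[0,0,0],[0,0,0],[0,0,0]], delta_rot=[[0,0,0],[0,0,0],[0,0,0],[0,0,0]], grip=[-1,-1,-1,-1])

```text
clock: 18.9
tool_pos: [0.4267, -0.3108, 0.147]
eef_rot: [0.763, 0.647, 0.0, 0.0]
contact_force: [0.6, 0.7, -0.5]
opening: 0.105
finger_force: 45.0
```

Emit:
play_rows(translation=[[0,0,-0.015],[0,0,-0.035],[0,0,-0.045],[0,0,-0.015],[0.0409,0.0235,-0.0086],[0.0399,0.025,-0.0086],[0.0389,0.0266,-0.0086],[0.0378,0.0281,-0.0086],[0.0367,0.0295,-0.0085],[0.0356,0.0309,-0.0086],[0.0343,0.0323,-0.0085],[0,0,0],[0,0,0]], delta_rot=[[0,0,0],[0,0,0],[0,0,0],[0,0,0],[0,0,-2.25],[0,0,-2.25],[0,0,-2.25],[0,0,-2.25],[0,0,-2.25],[0,0,-2.25],[0,0,-2.25],[0,0,0],[0,0,0]], grip=[-1,-1,-1,-1,-1,-1,-1,-1,-1,-1,-1,-1,-1])

```text
clock: 20.52
tool_pos: [0.6341, -0.056, 0.3163]
eef_rot: [0.667, 0.745, -0.001, -0.001]
contact_force: [-0.1, -0.4, -0.4]
opening: 0.105
finger_force: 45.0
```

Run:
```python
from fit import *
import pickle
s=r.get_state(); print(s["clock"],np.round(s["tool_pos"],4),R.from_quat(s["eef_rot"]).as_matrix().round(4).tolist(),s["opening"],s["finger_force"])
c=cal("wrist"); im=r.snapshot("wrist"); cv2.imwrite("pics/w5.png",im)
for t in("label_holder",):
  for d in r.silhouettes("wrist",t):
    m=d["pixels"]; ys,xs=np.nonzero(m); print(t,round(d["confidence"],2),m.sum(),[int(v) for v in(xs.min(),xs.max(),ys.min(),ys.max())])
T=np.array(s["tool_pos"]);Q=R.from_quat(s["eef_rot"])
# expected bar end (+x tool end) corners with holder origin at tool (0.001,0,.139)
for xx in(.044,.045,.046,.047): print(xx,proj(None,Q.apply([[xx,-.005,.034],[xx,.005,.034]])+T,c).round(1).tolist())
```

```text
20.525 [ 0.6341 -0.056   0.3163] [[-0.1104, 0.9939, -0.0024], [0.9939, 0.1104, -0.0009], [-0.0006, -0.0025, -1.0]] 0.10480083710515309 44.99941701069474
label_holder 0.18 11315 [227, 330, 11, 258]
0.044 [[303.5, 186.6], [331.4, 186.6]]
0.045 [[303.5, 183.9], [331.4, 183.9]]
0.046 [[303.4, 181.1], [331.4, 181.1]]
0.047 [[303.4, 178.4], [331.5, 178.4]]
```

View pics/w5.png

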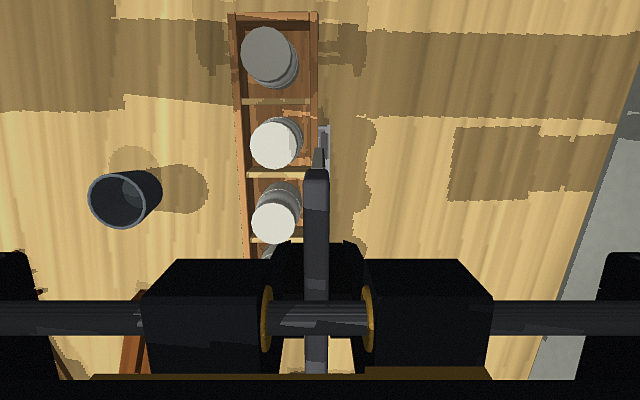

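Run:
```python
from fit import *
s=r.get_state(); c=cal("wrist"); im=cv2.imread("pics/w5.png"); T=np.array(s["tool_pos"]);Q=R.from_quat(s["eef_rot"])
g=im.astype(int).sum(2)
for u in(312,318,324): print(u,g[125:200,u].tolist())
for xx in(.044,.046,.048): print(xx,proj(None,Q.apply([[xx,0,.034],[xx,0,.059],[xx,0,.139]])+T,c).round(1).tolist())
# crate edges re-fit in this view, rows visible, using line model
E=[]
def seg(a,b): t=np.linspace(0,1,80)[:,None]; return np.array(a)*(1-t)+np.array(b)*t
for x in(-.043,-.035,.035,.043): E.append(seg([x,.0,.05],[x,.157,.05]))
for y in(.157,.149): E.append(seg([-.043,y,.05],[.043,y,.05]))
for k in(0,76):
    for d in(-3,3): E.append(seg([-.035,(k+d)/1e3,.046],[.035,(k+d)/1e3,.046]))
E=np.vstack(E)
lab=cv2.GaussianBlur(im,(0,0),1.2).astype(float); G=sum(np.hypot(cv2.Sobel(lab[...,i],-1,1,0),cv2.Sobel(lab[...,i],-1,0,1)) for i in range(3)); G=np.minimum(G,150).astype(np.float32)
def score(v):
    q=proj(None,E@R.from_euler('z',v[2]).as_matrix().T+[v[0],v[1],0],c).astype(np.float32)
    return -cv2.remap(G,q[:,:1],q[:,1:],1).mean()
b=min((score([.5909+a,-.059+d,.1131+t]),.5909+a,-.059+d,.1131+t) for a in np.arange(-6,7)/1e3 for d in np.arange(-6,7)/1e3 for t in np.arange(-.03,.031,.01))
o=minimize(score,b[1:],method='Nelder-Mead',options=dict(initial_simplex=np.array(b[1:])+np.r_[np.zeros((1,3)),np.diag([.002,.002,.01])])); print(b,o.x,o.fun,score([.5909,-.059,.1131]))
for d in r.look_for("wrist","spring_lip"): print(d)
```

```text
312 [311, 314, 312, 317, 307, 312, 312, 314, 307, 322, 303, 310, 316, 316, 309, 316, 324, 313, 314, 322, 314, 321, 317, 322, 323, 325, 326, 321, 327, 324, 340, 336, 337, 306, 275, 249, 312, 239, 232, 234, 227, 229, 245, 357, 75, 89, 94, 105, 101, 113, 92, 111, 101, 103, 143, 190, 200, 215, 231, 245, 247, 240, 245, 247, 240, 246, 246, 248, 250, 239, 234, 250, 244, 245, 246]
318 [207, 343, 461, 445, 385, 337, 335, 339, 342, 340, 332, 339, 461, 444, 452, 454, 449, 450, 456, 453, 446, 459, 332, 226, 229, 242, 233, 238, 247, 234, 245, 240, 231, 237, 230, 244, 238, 242, 231, 243, 236, 240, 235, 355, 49, 101, 98, 89, 102, 104, 96, 109, 106, 89, 143, 183, 203, 204, 218, 227, 237, 228, 246, 245, 230, 242, 239, 243, 239, 234, 235, 229, 241, 243, 237]
324 [203, 334, 435, 415, 368, 319, 234, 172, 226, 238, 252, 246, 230, 247, 253, 243, 240, 244, 245, 244, 245, 249, 250, 255, 252, 244, 202, 209, 205, 153, 166, 157, 155, 93, 85, 75, 33, 37, 30, 46, 35, 49, 181, 175, 59, 89, 95, 90, 85, 105, 96, 100, 99, 103, 145, 187, 201, 213, 225, 233, 236, 230, 244, 239, 245, 234, 242, 248, 243, 231, 239, 232, 236, 228, 236]
0.044 [[317.5, 186.7], [317.3, 173.4], [317.0, 150.6]]
0.046 [[317.5, 181.2], [317.3, 168.9], [317.0, 147.6]]
0.048 [[317.5, 175.7], [317.3, 164.2], [317.0, 144.5]]
(np.float32(-128.24414), np.float64(0.5919), np.float64(-0.06), np.float64(0.1131)) [ 0.59231006 -0.05959264  0.11909891] -130.07113647460938 -125.150505
{'point': [0.6354, -0.0236, 0.0469], 'confidence': 0.67}
```

Run:
```python
from mv import *
c=cal("wrist")
for x,y,t in((.5909,-.059,.1131),(.5923,-.0596,.119),(.5916,-.0593,.116)):
    Rz=R.from_euler('z',t); print(proj(None,Rz.apply([[.043+k,e,.044] for k in(.002,.013) for e in(.048,.051)])+[x,y,0],c).round(1).tolist(), proj(None,Rz.apply([[.043+10e-3,.044,.052]])+[x,y,0],c).round(1))
x,y,t=.5916,-.0593,.116; Rz=R.from_euler('z',t)
def tcp(dx,h): return Rz.apply([.0455+dx,-.0012,0])+[x,y,h+.139]
for dx in (0.0015,.0005): print(tcp(dx,.014))
plan([(tcp(.0015,.08),96.65),(tcp(.0015,.056),96.65)])
im=cv2.imread("pics/w5.png"); cv2.imwrite("pics/z5.png",cv2.resize(im[110:210,270:370],(600,600),interpolation=cv2.INTER_NEAREST))
```

```text
[[318.9, 128.1], [318.9, 125.1], [329.4, 128.0], [329.4, 125.1]] [[326.7 132.5]]
[[319.9, 128.5], [319.9, 125.6], [330.4, 128.4], [330.4, 125.5]] [[327.8 132.9]]
[[319.4, 128.3], [319.4, 125.4], [329.9, 128.2], [329.9, 125.3]] [[327.3 132.7]]
[ 0.63842303 -0.05505215  0.153     ]
[ 0.63742975 -0.05516789  0.153     ]
2 T [[0.0008, 0.0024, 0.0489], [0.0007, 0.0023, 0.0488]] R [-0.05, 0.02, -0.21] end [ 0.6385 -0.055   0.219 ]
1 T [[0.0, -0.0, 0.024]] R [0.01, 0.0, -0.0] end [ 0.6385 -0.055   0.195 ]
```

View pics/z5.png

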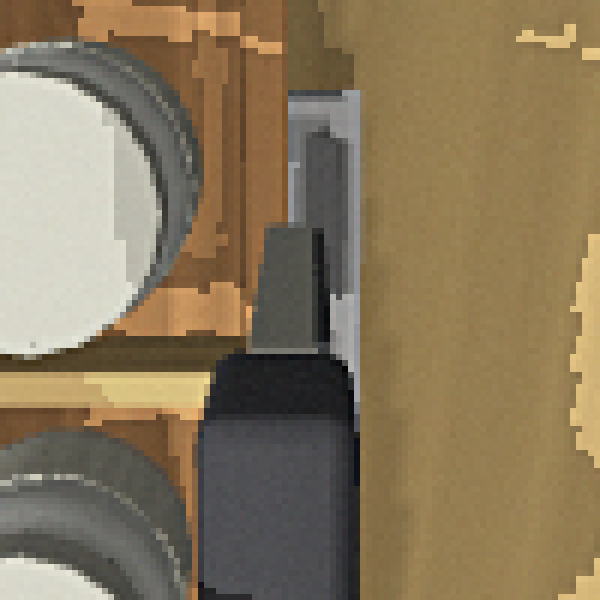

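Emit:
play_rows(translation=[[0.0008,0.0024,0.0489],[0.0007,0.0023,0.0488],[0,0,0.015],[0,0,0.009],[0,0,0],[0,0,0]], delta_rot=[[0,0,-0.2],[0,0,-0.2],[0,0,0],[0,0,0],[0,0,0],[0,0,0]], grip=[-1,-1,-1,-1,-1,-1])

```text
clock: 21.42
tool_pos: [0.6405, -0.0534, 0.1969]
eef_rot: [0.664, 0.748, 0.001, 0.001]
contact_force: [-0.1, -1.0, -0.2]
opening: 0.109
finger_force: 45.0
```

Run:
```python
from mv import *
s=r.get_state(); Q=R.from_quat(s["eef_rot"]); x,y,t=.5916,-.0593,.116; Rz=R.from_euler('z',t)
o=Q.apply([.0012,0,.139])+s["tool_pos"]
print("holder in seat",((Rz.inv().apply(o-[x,y,0])-[.0455,0,.014])*1e3).round(2),"axes",(Rz.inv()*Q).as_matrix().round(4).tolist(),np.round(s["contact_force"],2),np.round(s["moment"],3))
```

```text
holder in seat [ 4.1   1.33 43.9 ] axes [[-0.0021, 1.0, 0.0028], [1.0, 0.0021, -0.0005], [-0.0005, 0.0028, -1.0]] [-0.08 -0.99 -0.17] [-0.107  0.084  0.032]
```

Emit:
play_rows(translation=[[-0.0013,-0.0026,0],[0,0,0],[0,0,0]], delta_rot=[[0,0,0],[0,0,0],[0,0,0]], grip=[-1,-1,-1])

```text
clock: 21.8
tool_pos: [0.6372, -0.0548, 0.1955]
eef_rot: [0.664, 0.748, 0.0, 0.0]
contact_force: [0.4, 0.5, -0.4]
opening: 0.107
finger_force: 45.0
```

```bash
cat > st.py <<'E'
from mv import *
s=r.get_state(); Q=R.from_quat(s["eef_rot"]); x,y,t=.5916,-.0593,.116; Rz=R.from_euler('z',t)
o=Q.apply([.0012,0,.139])+s["tool_pos"]
print("holder in seat",((Rz.inv().apply(o-[x,y,0])-[.0455,0,.014])*1e3).round(2),"tilt",(Rz.inv()*Q).as_matrix()[:,2].round(4).tolist(),np.round(s["contact_force"],2),np.round(s["moment"],3),s["clock"])
E
python3 st.py
```

```text
holder in seat [ 0.38  0.39 42.55] tilt [0.0004, 0.0, -1.0] [ 0.35  0.46 -0.45] [-0.056  0.082 -0.035] 21.8
```

Emit:
play_rows(translation=[[0,0.0008,0.002],[0,0,0.003],[0,0,0.003],[0,0,0],[0,0,0]], delta_rot=[[0,0,0],[0,0,0],[0,0,0],[0,0,0],[0,0,0]], grip=[-1,-1,-1,-1,-1])

```text
clock: 22.42
tool_pos: [0.638, -0.0547, 0.1873]
eef_rot: [0.664, 0.748, 0.0, -0.0]
contact_force: [0.2, -1.3, -0.0]
opening: 0.105
finger_force: 45.0
```

```bash
python3 st.py
```

```text
holder in seat [ 1.07  0.41 34.26] tilt [-0.0, 0.0001, -1.0] [ 0.22 -1.27 -0.04] [-0.108  0.081  0.004] 22.425
```

Emit:
play_rows(translation=[[0,0,0.003],[0,0,0.003],[0,0,0.003],[0,0,0.003],[0,0,0],[0,0,0]], delta_rot=[[0,0,0],[0,0,0],[0,0,0],[0,0,0],[0,0,0],[0,0,0]], grip=[-1,-1,-1,-1,-1,-1])

```text
clock: 23.18
tool_pos: [0.6375, -0.0548, 0.1751]
eef_rot: [0.664, 0.748, -0.0, -0.0]
contact_force: [-1.2, -1.4, -1.5]
opening: 0.108
finger_force: 45.0
```

```bash
python3 st.py
```

```text
holder in seat [ 0.44  0.4  22.08] tilt [-0.0011, 0.0002, -1.0] [-1.24 -1.35 -1.53] [-0.121  0.546 -0.078] 23.175
```

Emit:
play_rows(translation=[[0,-0.0003,0.002],[0,-0.0002,0.002],[0,0,0.002],[0,0,0.002],[0,0,0.002],[0,0,0.002],[0,0,0],[0,0,0]], delta_rot=[[0,0,0],[0,0,0],[0,0,0],[0,0,0],[0,0,0],[0,0,0],[0,0,0],[0,0,0]], grip=[-1,-1,-1,-1,-1,-1,-1,-1])

```text
clock: 24.18
tool_pos: [0.6372, -0.0548, 0.1629]
eef_rot: [0.664, 0.748, -0.0, -0.0]
contact_force: [-1.2, -0.8, 0.9]
opening: 0.107
finger_force: 45.0
```

```bash
python3 st.py
```

```text
holder in seat [0.25 0.42 9.92] tilt [-0.0006, 0.0001, -1.0] [-1.16 -0.77  0.88] [-0.269  0.715 -0.064] 24.175
```

Emit:
play_rows(translation=[[0,0,0.002],[0,0,0.002],[0,0,0.002],[0,0,0.001],[0,0,0.001],[0,0,0],[0,0,0]], delta_rot=[[0,0,0],[0,0,0],[0,0,0],[0,0,0],[0,0,0],[0,0,0],[0,0,0]], grip=[-1,-1,-1,-1,-1,-1,-1])

```text
clock: 25.05
tool_pos: [0.6373, -0.0547, 0.1551]
eef_rot: [0.664, 0.748, -0.0, -0.0]
contact_force: [-3.5, -0.8, 1.3]
opening: 0.109
finger_force: 45.0
```

```bash
python3 st.py
```

```text
holder in seat [0.37 0.52 2.09] tilt [-0.0004, 0.0002, -1.0] [-3.53 -0.8   1.28] [-0.175  0.909 -0.063] 25.05
```

Emit:
play_rows(translation=[[0,-0.0003,0.0005],[0,0,0.0005],[0,0,0.0005],[0,0,0],[0,0,0]], delta_rot=[[0,0,0],[0,0,0],[0,0,0],[0,0,0],[0,0,0]], grip=[-1,-1,-1,-1,-1])

```text
clock: 25.68
tool_pos: [0.6372, -0.0548, 0.1538]
eef_rot: [0.664, 0.748, 0.0, -0.0]
contact_force: [-3.8, -0.4, 3.4]
opening: 0.108
finger_force: 45.0
```

Emit:
play_rows(translation=[[0,0,0.0005],[0,0,0.0005],[0,0,0],[0,0,0]], delta_rot=[[0,0,0],[0,0,0],[0,0,0],[0,0,0]], grip=[-1,-1,-1,-1])

```text
clock: 26.18
tool_pos: [0.6372, -0.0547, 0.153]
eef_rot: [0.664, 0.748, 0.0, 0.0]
contact_force: [-3.5, -0.0, 5.1]
opening: 0.108
finger_force: 45.0
```

Emit:
play_rows(translation=[[0,0,0.0005],[0,0,0.0005],[0,0,0],[0,0,0]], delta_rot=[[0,0,0],[0,0,0],[0,0,0],[0,0,0]], grip=[-1,-1,-1,-1])

```text
clock: 26.68
tool_pos: [0.6376, -0.0546, 0.1529]
eef_rot: [0.664, 0.748, 0.001, 0.0]
contact_force: [-4.5, 0.2, 10.3]
opening: 0.106
finger_force: 45.0
```

Emit:
play_rows(translation=[[0,0,0.0005],[0,0,0.0003],[0,0,0],[0,0,0],[0,0,0],[0,0,0],[0,0,0],[0,0,0]], delta_rot=[[0,0,0],[0,0,0],[0,0,0],[0,0,0],[0,0,0],[0,0,0],[0,0,0],[0,0,0]], grip=[-1,-1,-1,-1,-1,-1,-1,-1])

```text
clock: 27.68
tool_pos: [0.6378, -0.0546, 0.1529]
eef_rot: [0.664, 0.748, 0.001, 0.001]
contact_force: [-5.1, -0.1, 15.0]
opening: 0.106
finger_force: 45.0
```

```bash
python3 st.py
python3 - <<'E'
from h import *
im=r.snapshot("scene"); c=im[170:300,200:400]; cv2.imwrite("pics/fin.png",cv2.resize(c,(780,507),interpolation=2))
E
```

```text
holder in seat [ 1.2   0.51 -0.14] tilt [0.002, 0.0002, -1.0] [-5.1  -0.08 14.99] [ 0.003  1.526 -0.076] 27.675
```

View pics/fin.png

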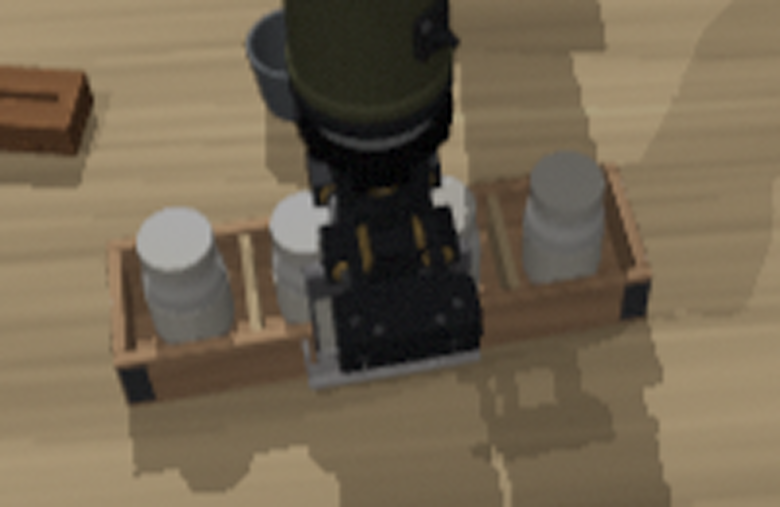

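```bash
python3 -c "
from plant import r
print(r.finish_job())"
```

```text
the job is handed in; nothing more can be done
None
```

The job is handed in at 27.7 s: both loose jars stand released in the crate's two empty cells, and the label holder is fully down on the ledge, card out, still held and pressed with about 15 N measured at the wrist; the hand-in returned no verdict.

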